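Sweep the loose brass clasps into the catch tray

TASK

Clear the cutting mat: with the closed fingers, sweep the three brass clasps along the bench and in through the open side of the wooden catch tray, so that each lies flat and wholly inside it. Push them steadily along the surface: do not pick any of them up, flip them or flick them. Leave the thread spool, the paint pot and the wooden slicker standing where they are.

Things in the scene. Friction and masses are not known exactly. Their poses are not given: they have to be found in the camera images.
- clasp_a: A round brass turn-lock bag clasp lying flat on the bench: a solid disc 32 mm across and 10 mm thick with a small bar (18 x 6 x 8 mm) standing on top, 18 mm high overall, about 30 to 65 g. Origin: centre of the underside, z up along the disc's axis. It slides when pushed at the rim. It starts furthest from the tray of the three.
- clasp_b: A round brass turn-lock bag clasp lying flat on the bench: a solid disc 32 mm across and 10 mm thick with a small bar (18 x 6 x 8 mm) standing on top, 18 mm high overall, about 30 to 65 g. Origin: centre of the underside, z up along the disc's axis. It slides when pushed at the rim. It starts between the other two.
- clasp_c: A round brass turn-lock bag clasp lying flat on the bench: a solid disc 32 mm across and 10 mm thick with a small bar (18 x 6 x 8 mm) standing on top, 18 mm high overall, about 30 to 65 g. Origin: centre of the underside, z up along the disc's axis. It slides when pushed at the rim. It starts nearest the tray.
- tray: The catch tray, to the robot's left, fixed to the bench: three light wooden walls 12 mm thick and 28 mm high round a grey floor that is level with the bench (no lip to cross). Inside it is 180 mm wide (own x, -90 to +90 mm) and 120 mm deep (own y, -60 to +60 mm). The open side is at own y = -60 mm and faces the clasps; the back wall is at own y = +60 mm. Origin: centre of the floor, at bench height.
- spool: Bystander: a teal thread spool with white ends standing upright, 32 mm across, 52 mm high, light. Origin: centre of the underside.
- pot: Bystander: a small orange edge-paint pot with a white lid, closed, 52 mm across, 60 mm high. Origin: centre of the underside.
- slicker: Bystander: a turned dark wooden edge slicker standing upright, 36 mm across, 58 mm high. Origin: centre of the underside.

How it is judged:
By the outcome, as a careful person would: the job done as asked, in the order asked, and still so for the second after the job is handed in, with the robot touching nothing.
It also fails if it takes over 59 s, if anything falls off the work surface, if the arm or the gripper's body presses on something with over 40 N, if the wrist force passes 120 N, or if a joint passes its speed limit or range.

ROBOT

A 7-joint arm with a two-finger parallel gripper is mounted at the origin on the work surface. World frame = base frame: x ahead of the robot, y to its left, z up, the work surface at z = 0. Lengths are in m, angles in rad, forces in N, time in s.
With the tool pointing down it reaches from about 0.35 to 0.9 m from the base axis. Payload 7.2 kg.
Tool frame: the origin (TCP) lies at the very end of the fingers, on their centre line; the grasp point (between the pads) lies 19 mm behind it; z points along the fingers, y is the line along which they close (so a half turn about z gives the same grasp; the last joint's range is limited). The gripper opens to 85 mm and grips with 20 to 120 N. Pads are 22 mm wide; open, the fingers measure 114 mm over their backs; the gripper's body (76 mm by 85 mm) begins 54 mm behind the grasp point. The pads swing forward as they close: fully open they stand 13 mm farther back than shut.
Start: joints at [-1.309, 0.411, -0.013, 1.596, 0.006, 1.134, -0.082], TCP at [0.202, 0.591, 0.231] pointing down, gripper open.
Joint ranges: [-2.95, 2.95], [-0.29, 1.99], [-1.47, 1.44], [0.14, 2.54], [-1.03, 4.17], [0.13, 1.85], [-2.86, 2.86]. Speed limits (rad/s): [2.39, 2.39, 3.01, 3.01, 3.14, 3.14, 3.14].

INTERFACE

Orientations are given as a unit quaternion [x, y, z, w].
In Python, from cell import arm, camera gives the robot as it stands.
- The arm moves only by the shell command python3 -m pendant 'ROWS' [FORCE]. ROWS is JSON, a list of rows, each an object of numbers: "jaw": the gripper's target within -1 to 1 (shut at 1, half-way at 0, fully open at -1); "x", "y", "z": the shift along the tool's x, y, z in cm; "wx", "wy", "wz": the turn, a rotation vector about the tool's x, y, z in rad. A call has 1 to 5 rows; each row is the pose to reach, as a shift and turn from the pose commanded when the call began, along the tool's axes at that moment; what a row does not reach only later rows make up. A row lasts 1/10 s, in which the tool goes at most 50 mm and 8.59 degrees, less where a joint would pass 70% of its speed; a pose out of reach is approached as far as the arm can. A call with a gripper value outside its range is refused whole. The fingers move at their own pace and stop on an object; FORCE is the grip in N (left out, the last holds). Time passes only in rows, so rows that repeat a pose let the fingers close. It gives the time, the measured TCP pose, the force, the opening and the grip force at its end, in the units of the state.
- arm.read_state(): the state, without advancing time (a new reading comes with each control period).
- camera(name): name is "side" or "top"; returns a dict with "color" (384x512x3 uint8, blue, green, red), "fx", "fy", "cx", "cy" (pixels), "cam_to_world" (4x4, takes a point from camera to world coordinates). Camera axes: x right, y down, z forward; pixel columns grow to the right and rows downward; lengths in m; the calibration is good to about 2 mm. A picture is of the moment at which its call begins. There is no depth.
- arm.finish_job(): hands the job in; it is judged then, once.
The state is a dict: "time_s": time; "joints": joint angles; "joint_vel": joint speeds; "effort": joint torques, N m; "tool_pos": TCP position; "tool_rot": TCP orientation; "contact_force": force on the tool from outside, world axes, zero at the start; "wrist_torque": the same for the moment, N m; "gripper_width": finger opening in m; "gripper_force": force on a finger pad.
Only numpy, scipy, OpenCV 4.12 (cv2) and the standard library are available. Lean on these libraries where they do the work, as an engineer would, in place of code of your own. Each camera call takes 0.05 s, during which the arm holds its last target. There are 200 camera calls.

## Working session

There is one attempt and no reset: what is moved stays moved. The work goes in short steps, Python scripts to look and compute and a shell command to move; the robot and the scene stay as the last step left them, time stands still between calls to the robot, and variables do not carry over. Pictures are saved under pics/ and viewed, at most 13 in all, crops included, and the job is handed in when it is done.

```bash
mkdir -p pics; python3 - <<'E'
from cell import arm,camera
import cv2
for n in("top","side"):
    c=camera(n); cv2.imwrite(f"pics/{n}0.png",c["color"])
    print(n,c["fx"],c["fy"],c["cx"],c["cy"]);print(c["cam_to_world"])
s=arm.read_state();print(s["time_s"],s["tool_pos"],s["tool_rot"],s["gripper_width"])
E
```

```text
top 364.27916360040155 364.27916360040155 257.97194933402903 193.28211155461088
[[ 7.70783073e-04 -9.85612788e-01  1.69017271e-01  4.30279319e-01]
 [-9.99929393e-01 -2.76387322e-03 -1.15572813e-02 -3.29576596e-02]
 [ 1.18581465e-02 -1.68996429e-01 -9.85545327e-01  9.24565722e-01]
 [ 0.00000000e+00  0.00000000e+00  0.00000000e+00  1.00000000e+00]]
side 354.61639171850413 354.61639171850413 256.6864126285067 189.1501029923648
[[ 0.99824587 -0.01499418  0.05727433  0.52526005]
 [-0.05596421 -0.55463325  0.83021079 -0.64905088]
 [ 0.01931792 -0.83195981 -0.55449949  0.45570209]
 [ 0.          0.          0.          1.        ]]
0.1 [0.20229998 0.5908905  0.23055544] [ 1.64135096e-01  9.86437613e-01 -7.09852377e-04 -5.57874958e-05] 0.08533155171243707
```

View pics/top0.png

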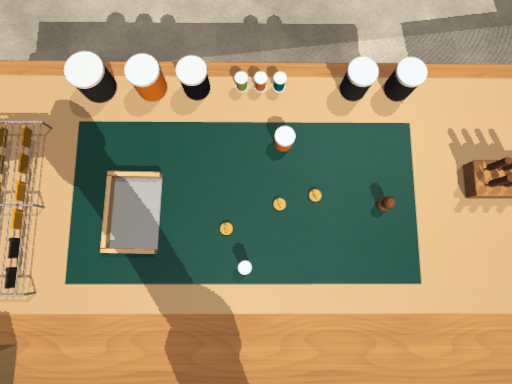

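View pics/side0.png

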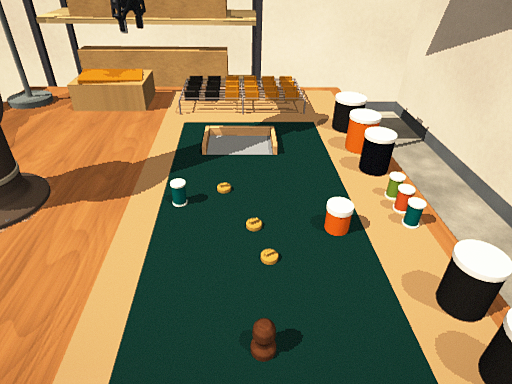

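The top view shows the clasps at about (226,229), (280,204) and (315,196). The spool is at (245,268), the pot at (285,138) and the slicker at (386,204). The tray spans about (103..162, 171..254) and opens to the right (-y). The side view agrees.

```bash
cat > h.py <<'E'
import cv2,numpy as np
from cell import arm,camera
def w(c,u,v,z):
    T=np.array(c["cam_to_world"]);d=T[:3,:3]@[(u-c["cx"])/c["fx"],(v-c["cy"])/c["fy"],1]
    o=T[:3,3];return o+d*(z-o[2])/d[2]
def pix(c,p):
    T=np.array(c["cam_to_world"]);q=T[:3,:3].T@(np.array(p)-T[:3,3]);return q[0]/q[2]*c["fx"]+c["cx"],q[1]/q[2]*c["fy"]+c["cy"]
def clasps(n="top",c=None):
    c=c or camera(n);h=cv2.cvtColor(c["color"],cv2.COLOR_BGR2HSV)
    m=cv2.inRange(h,(17,150,110),(32,255,255));m[:, :60]=0
    m=cv2.morphologyEx(m,cv2.MORPH_CLOSE,np.ones((3,3)))
    k,_,st,ce=cv2.connectedComponentsWithStats(m)
    return c,[(st[i,4],ce[i].round(1),w(c,*ce[i],0.009).round(4)) for i in range(1,k) if st[i,4]>25]
E
python3 - <<'E'
from h import *
for n in("top","side"):
    c,r=clasps(n)
    for x in r:print(n,*x)
    if n=="top":
        for p in[(162,172),(157,254),(107,171),(101,253)]:print("tray top corner",p,w(c,*p,.028).round(3))
        for k,p,z in(("spool",(245,268),.052),("pot",(285,136),.06),("slick",(389,202),.055)):print(k,w(c,*p,z).round(3))
    else:
        for k,p,z in(("spool",(179,203),0),("pot",(338,230),0),("slick",(263,353),0),("trayL",(203,153),0),("trayR",(277,154),0)):print(k,w(c,*p,z).round(3))
    cv2.imwrite(f"pics/{n}1.png",cv2.resize(c["color"][130:300,90:420] if n=="top" else c["color"][110:280,140:370],None,fx=2.4,fy=2.4,interpolation=2))
E
```

```text
top 37 [312.3 194.3] [ 0.5851 -0.1824  0.009 ]
top 34 [277.1 203.1] [ 0.562  -0.0923  0.009 ]
tray top corner (162, 172) [0.638 0.198 0.028]
tray top corner (157, 254) [0.434 0.201 0.028]
tray top corner (107, 171) [0.64  0.336 0.028]
tray top corner (101, 253) [0.437 0.336 0.028]
spool [ 0.402 -0.013  0.052]
pot [ 0.723 -0.11   0.06 ]
slick [ 0.559 -0.361  0.055]
side 27 [71.7  1.8] [-1.1017  3.4668  0.009 ]
side 164 [96.9  5.2] [-0.7817  3.233   0.009 ]
side 639 [195.2   7.6] [0.1595 3.1566 0.009 ]
side 56 [76.7 10.9] [-0.8256  2.8287  0.009 ]
side 42 [150.9  13.6] [-0.1766  2.7268  0.009 ]
side 30 [107.1  13.9] [-0.5254  2.6767  0.009 ]
side 32 [130.6  13.8] [-0.3391  2.699   0.009 ]
side 4148 [136.6  75.1] [0.1054 0.9144 0.009 ]
side 31 [81.1 53.6] [-0.2576  1.2931  0.009 ]
side 38 [241.9  75.5] [0.5569 0.9139 0.009 ]
side 79 [251.1  87.9] [0.5898 0.7446 0.009 ]
side 58 [231.9  89.1] [0.5139 0.7293 0.009 ]
side 122 [223.4 187.4] [0.4958 0.0291 0.009 ]
side 177 [253.4 224. ] [ 0.5579 -0.1042  0.009 ]
side 229 [268.7 256.3] [ 0.5807 -0.1948  0.009 ]
spool [ 0.4   -0.016  0.   ]
pot [ 0.726 -0.117  0.   ]
slick [ 0.558 -0.371  0.   ]
trayL [0.436 0.214 0.   ]
trayR [0.637 0.204 0.   ]
```

View pics/top1.png

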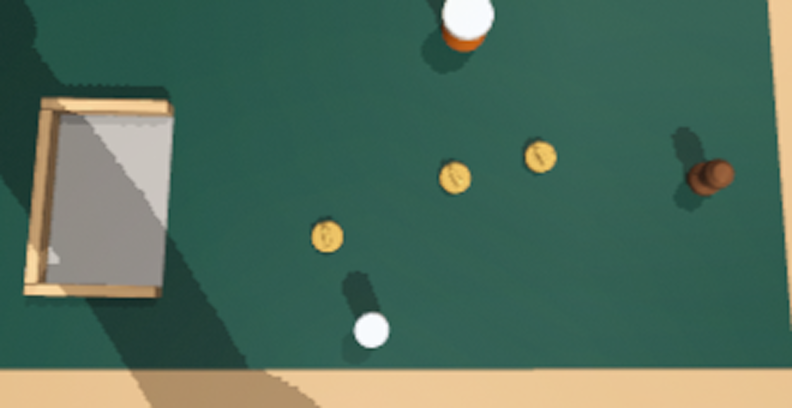

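```bash
cat >> h.py <<'E'
from scipy.spatial.transform import Rotation as R
def go(p,yaw=None):
    s=arm.read_state();r=R.from_quat(s["tool_rot"])
    print("t %.1f"%s["time_s"],"tcp",np.round(s["tool_pos"],4),"F",np.round(s["contact_force"],1),"w %.3f"%s["gripper_width"])
    print("shift cm",(r.inv().apply(np.array(p)-s["tool_pos"])*100).round(2))
    T=R.from_matrix(np.array([[0,1,0],[1,0,0],[0,0,-1.]]))  # tool x=+y, y=+x, z down
    print("turn",(r.inv()*T).as_rotvec().round(4),"joints",np.round(s["joints"],2))
E
python3 -m pendant '[{"jaw":1,"x":-5,"y":-5,"z":0,"wz":0.14},{"jaw":1,"x":-9,"y":-9,"z":1,"wz":0.28},{"jaw":1,"x":-12.5,"y":-12.5,"z":2,"wz":0.42},{"jaw":1,"x":-16,"y":-16,"z":3,"wz":0.56},{"jaw":1,"x":-19,"y":-19,"z":4,"wz":0.7}]'
python3 -c "from h import *;go([.497,-.025,.12])"
```

```text
t 0.2 tcp [0.2023 0.5911 0.2308] F [-0.6  0.6 -0.4] w 0.085
shift cm [-47.83 -48.73  11.13]
turn [-8.0000e-04  6.0000e-04  1.2411e+00] joints [-1.31  0.41 -0.01  1.6   0.01  1.13 -0.08]invalid input
```

```bash

python3 -m pendant '[{"jaw":1,"x":-5,"y":-5,"z":0,"wx":0,"wy":0,"wz":0.14},{"jaw":1,"x":-9,"y":-9,"z":1,"wx":0,"wy":0,"wz":0.28},{"jaw":1,"x":-12.5,"y":-12.5,"z":2,"wx":0,"wy":0,"wz":0.42},{"jaw":1,"x":-16,"y":-16,"z":3,"wx":0,"wy":0,"wz":0.56},{"jaw":1,"x":-19,"y":-19,"z":4,"wx":0,"wy":0,"wz":0.7}]'
python3 -c "from h import *;go([.497,-.025,.12])"
```

```text
time_s: 0.7
tool_pos: [0.3116, 0.3679, 0.196]
tool_rot: [0.495, 0.869, 0.0, -0.0]
contact_force: [1.0, 0.5, -0.6]
gripper_width: 0.0126
gripper_force: 0.0
t 0.7 tcp [0.3116 0.3679 0.196 ] F [ 1.   0.5 -0.6] w 0.013
shift cm [-43.25  -4.1    7.57]
turn [ 5.000e-04 -6.000e-04  5.352e-01] joints [-1.13  0.2   0.19  1.99 -0.05  0.96 -0.39]
```

```bash

python3 -m pendant '[{"jaw":1,"x":-4.5,"y":0,"z":0,"wx":0,"wy":0,"wz":0.14},{"jaw":1,"x":-9,"y":-1,"z":0,"wx":0,"wy":0,"wz":0.28},{"jaw":1,"x":-13.5,"y":-2,"z":0,"wx":0,"wy":0,"wz":0.42},{"jaw":1,"x":-18,"y":-3,"z":0,"wx":0,"wy":0,"wz":0.535},{"jaw":1,"x":-22,"y":-3.5,"z":1,"wx":0,"wy":0,"wz":0.535}]'
python3 -c "from h import *;go([.497,-.025,.12])"
```

```text
time_s: 1.2
tool_pos: [0.395, 0.1612, 0.187]
tool_rot: [0.707, 0.708, 0.001, 0.0]
contact_force: [0.4, 0.5, -0.2]
gripper_width: -0.0003
gripper_force: 0.0
t 1.2 tcp [0.395  0.1612 0.187 ] F [ 0.4  0.5 -0.2] w -0.000
shift cm [-18.64  10.16   6.68]
turn [ 0.0017 -0.0017  0.0013] joints [-0.88  0.11  0.42  2.13 -0.06  0.91 -0.43]
```

```bash

python3 -m pendant '[{"jaw":1,"x":-4,"y":2.5,"z":1,"wx":0,"wy":0,"wz":0},{"jaw":1,"x":-8,"y":5,"z":2,"wx":0,"wy":0,"wz":0},{"jaw":1,"x":-12,"y":7.5,"z":3,"wx":0,"wy":0,"wz":0},{"jaw":1,"x":-15,"y":9,"z":4,"wx":0,"wy":0,"wz":0},{"jaw":1,"x":-17,"y":10,"z":5,"wx":0,"wy":0,"wz":0}]'
python3 - <<'E'
from h import *
go([.497,-.025,.06])
c=camera("side");h=cv2.cvtColor(c["color"],cv2.COLOR_BGR2HSV)
m=cv2.inRange(h,(12,110,60),(34,255,255));m[:175]=0;m[:,:150]=0;m[300:]=0
k,_,st,ce=cv2.connectedComponentsWithStats(m)
for i in range(1,k):
    if st[i,4]>20: print("side",st[i],w(c,st[i,0]+st[i,2]/2,st[i,1]+st[i,3]/2,.009).round(4))
c=camera("top");h=cv2.cvtColor(c["color"],cv2.COLOR_BGR2HSV)
m=cv2.inRange(h,(12,110,60),(34,255,255));m[:175]=0;m[:,:175]=0;m[275:]=0;m[:,370:]=0
k,_,st,ce=cv2.connectedComponentsWithStats(m)
for i in range(1,k):
    if st[i,4]>20: print("top",st[i],w(c,st[i,0]+st[i,2]/2,st[i,1]+st[i,3]/2,.009).round(4))
E
```

```text
time_s: 1.7
tool_pos: [0.4963, -0.0091, 0.1357]
tool_rot: [0.706, 0.708, -0.0, 0.001]
contact_force: [0.5, 0.3, 0.1]
gripper_width: -0.0003
gripper_force: 0.0
t 1.7 tcp [ 0.4963 -0.0091  0.1357] F [0.5 0.3 0.1] w -0.000
shift cm [-1.58  0.06  7.58]
turn [0.0007 0.0009 0.0035] joints [-0.5   0.33  0.52  2.04 -0.22  0.83  0.15]
side [150 175  19  64 629] [ 0.3641 -0.042   0.009 ]
side [ 339  175  120  125 7490] [ 0.8337 -0.1537  0.009 ]
side [217 182  14  12 134] [0.4973 0.0265 0.009 ]
side [329 215   8  11  29] [ 0.7191 -0.0984  0.009 ]
side [246 217  16  15 185] [ 0.559  -0.1058  0.009 ]
side [260 248  19  17 249] [ 0.5821 -0.1954  0.009 ]
side [494 293  10   7  37] [ 0.9391 -0.2976  0.009 ]
top [309 189  13  13 131] [ 0.582  -0.1905  0.009 ]
top [280 199   6  11  47] [ 0.5586 -0.1073  0.009 ]
```

```bash

python3 -m pendant '[{"jaw":1,"x":0,"y":0,"z":3,"wx":0,"wy":0,"wz":0},{"jaw":1,"x":0,"y":0,"z":6,"wx":0,"wy":0,"wz":0},{"jaw":1,"x":0,"y":0,"z":8,"wx":0,"wy":0,"wz":0},{"jaw":1,"x":0,"y":0,"z":8,"wx":0,"wy":0,"wz":0}]'
python3 -c "from h import *;go([.497,-.005,.004])"
```

```text
time_s: 2.2
tool_pos: [0.4933, -0.0053, 0.0541]
tool_rot: [0.705, 0.71, -0.002, -0.002]
contact_force: [-0.3, -0.3, -0.4]
gripper_width: -0.0
gripper_force: 0.0
t 2.2 tcp [ 0.4933 -0.0053  0.0541] F [-0.3 -0.3 -0.4] w -0.000
shift cm [0.03 0.4  5.01]
turn [-0.0046  0.0002  0.0072] joints [-0.44  0.46  0.45  2.1  -0.32  0.65  0.23]
```

```bash

python3 -m pendant '[{"jaw":1,"x":-1.2,"y":0.4,"z":0.5,"wx":0,"wy":0,"wz":0.006},{"jaw":1,"x":-1.2,"y":0.4,"z":2.5,"wx":0,"wy":0,"wz":0.006},{"jaw":1,"x":-1.2,"y":0.4,"z":4,"wx":0,"wy":0,"wz":0.006},{"jaw":1,"x":-1.2,"y":0.4,"z":4.5,"wx":0,"wy":0,"wz":0.006},{"jaw":1,"x":-1.2,"y":0.4,"z":4.5,"wx":0,"wy":0,"wz":0.006}]'
python3 - <<'E'
from h import *
go([.497,.22,.004]);c=camera("side");cv2.imwrite("pics/s2.png",cv2.resize(c["color"][110:290,140:370],None,fx=3,fy=3))
E
```

```text
time_s: 2.7
tool_pos: [0.4998, -0.0187, 0.0115]
tool_rot: [0.707, 0.707, 0.0, 0.0]
contact_force: [-0.0, -0.5, 0.0]
gripper_width: -0.0002
gripper_force: 0.0
t 2.7 tcp [ 0.4998 -0.0187  0.0115] F [-0.  -0.5  0. ] w -0.000
shift cm [23.87 -0.29  0.75]
turn [ 0.0005  0.     -0.0004] joints [-0.37  0.54  0.4   2.1  -0.38  0.56  0.3 ]
```

View pics/s2.png

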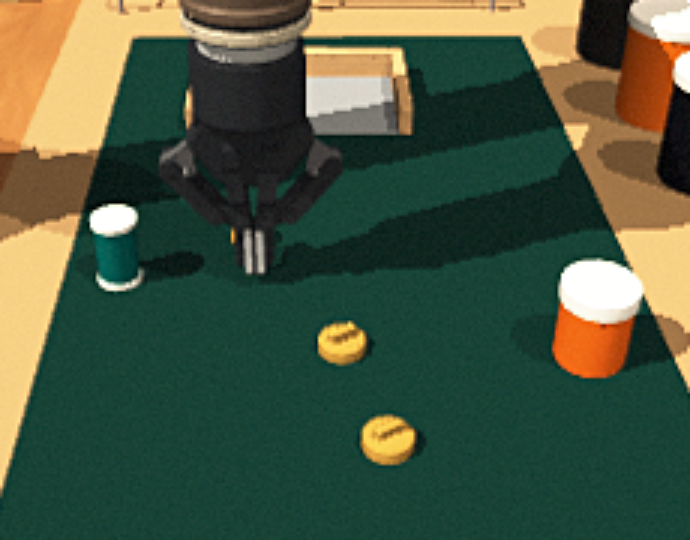

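The fingers stand behind clasp_c, whose left rim shows just left of the pads. Clasps b at crop (342,343) and a at (388,440) are undisturbed.

```bash

python3 -m pendant '[{"jaw":1,"x":0,"y":-0.25,"z":0.2,"wx":0,"wy":0,"wz":0},{"jaw":1,"x":0,"y":-0.25,"z":0.4,"wx":0,"wy":0,"wz":0},{"jaw":1,"x":0,"y":-0.25,"z":0.4,"wx":0,"wy":0,"wz":0}]'
python3 -c "from h import *;go([.497,.22,.004])"
```

```text
time_s: 3.05
tool_pos: [0.4969, -0.0181, 0.0073]
tool_rot: [0.707, 0.707, 0.0, 0.0]
contact_force: [-0.9, -0.6, -0.8]
gripper_width: -0.0001
gripper_force: 0.0
t 3.0 tcp [ 0.4969 -0.0181  0.0073] F [-0.9 -0.6 -0.8] w -0.000
shift cm [2.381e+01 1.000e-02 3.400e-01]
turn [ 0.0004 -0.0002  0.0002] joints [-0.37  0.55  0.39  2.11 -0.39  0.55  0.31]
```

```bash

python3 -m pendant '[{"jaw":1,"x":0.8,"y":0,"z":0.2,"wx":0,"wy":0,"wz":0},{"jaw":1,"x":1.6,"y":0,"z":0.3,"wx":0,"wy":0,"wz":0},{"jaw":1,"x":2.4,"y":0,"z":0.3,"wx":0,"wy":0,"wz":0},{"jaw":1,"x":3.2,"y":0,"z":0.3,"wx":0,"wy":0,"wz":0},{"jaw":1,"x":4.2,"y":0,"z":0.3,"wx":0,"wy":0,"wz":0}]'
python3 -m pendant '[{"jaw":1,"x":1,"y":0,"z":0,"wx":0,"wy":0,"wz":0},{"jaw":1,"x":2,"y":0,"z":0,"wx":0,"wy":0,"wz":0},{"jaw":1,"x":3,"y":0,"z":0,"wx":0,"wy":0,"wz":0},{"jaw":1,"x":4,"y":0,"z":0,"wx":0,"wy":0,"wz":0},{"jaw":1,"x":5,"y":0,"z":0,"wx":0,"wy":0,"wz":0}]'
python3 - <<'E'
from h import *
go([.497,.25,.004]);c=camera("side");cv2.imwrite("pics/s3.png",cv2.resize(c["color"][110:290,140:370],None,fx=3,fy=3))
E
```

```text
time_s: 3.55
tool_pos: [0.4969, 0.0245, 0.0041]
tool_rot: [0.707, 0.707, -0.0, 0.0]
contact_force: [-0.3, 0.3, 0.3]
gripper_width: -0.0
gripper_force: 0.1
time_s: 4.05
tool_pos: [0.4969, 0.0746, 0.0041]
tool_rot: [0.707, 0.707, 0.0, -0.0]
contact_force: [-0.3, -1.2, 0.0]
gripper_width: -0.0001
gripper_force: 0.1
t 4.0 tcp [0.4969 0.0746 0.0041] F [-0.3 -1.2  0. ] w -0.000
shift cm [1.754e+01 2.000e-02 1.000e-02]
turn [-0.     -0.      0.0001] joints [-0.55  0.56  0.4   2.1  -0.4   0.55  0.14]
```

View pics/s3.png

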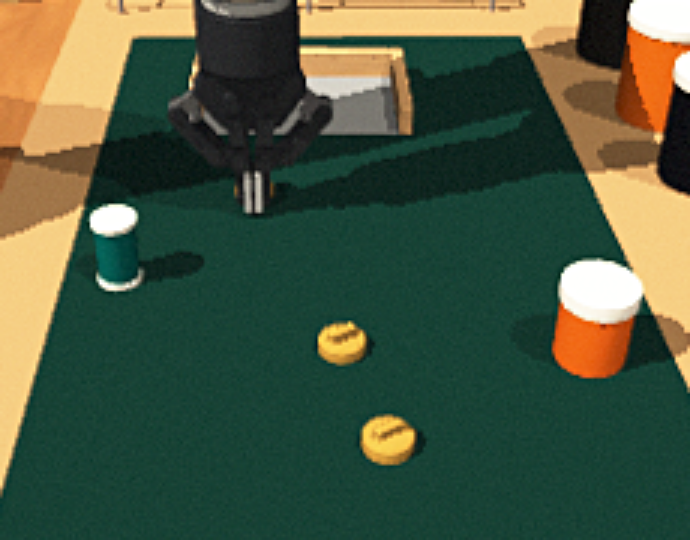

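Clasp c rides centred ahead of the pads, its rim showing evenly on both sides of the pads at crop (255,188). Everything else is unmoved, so I keep pushing.

```bash

python3 -m pendant '[{"jaw":1,"x":1.2,"y":0,"z":0,"wx":0,"wy":0,"wz":0},{"jaw":1,"x":2.4,"y":0,"z":0,"wx":0,"wy":0,"wz":0},{"jaw":1,"x":3.6,"y":0,"z":0,"wx":0,"wy":0,"wz":0},{"jaw":1,"x":4.8,"y":0,"z":0,"wx":0,"wy":0,"wz":0},{"jaw":1,"x":6,"y":0,"z":0,"wx":0,"wy":0,"wz":0}]' | head -2
python3 -m pendant '[{"jaw":1,"x":1.2,"y":0,"z":0,"wx":0,"wy":0,"wz":0},{"jaw":1,"x":2.4,"y":0,"z":0,"wx":0,"wy":0,"wz":0},{"jaw":1,"x":3.6,"y":0,"z":0,"wx":0,"wy":0,"wz":0},{"jaw":1,"x":4.8,"y":0,"z":0,"wx":0,"wy":0,"wz":0},{"jaw":1,"x":6,"y":0,"z":0,"wx":0,"wy":0,"wz":0}]'|head -4
python3 -m pendant '[{"jaw":1,"x":1.2,"y":0,"z":0,"wx":0,"wy":0,"wz":0},{"jaw":1,"x":2.4,"y":0,"z":0,"wx":0,"wy":0,"wz":0},{"jaw":1,"x":3.6,"y":0,"z":0,"wx":0,"wy":0,"wz":0},{"jaw":1,"x":4.5,"y":0,"z":0,"wx":0,"wy":0,"wz":0},{"jaw":1,"x":5,"y":0,"z":0,"wx":0,"wy":0,"wz":0}]'
python3 -m pendant '[{"jaw":1,"x":-0.2,"y":0,"z":0,"wx":0,"wy":0,"wz":0},{"jaw":1,"x":-2,"y":0,"z":0,"wx":0,"wy":0,"wz":0},{"jaw":1,"x":-5,"y":0,"z":-2,"wx":0,"wy":0,"wz":0},{"jaw":1,"x":-9,"y":0.5,"z":-5,"wx":0,"wy":0,"wz":0},{"jaw":1,"x":-13,"y":1.5,"z":-7,"wx":0,"wy":0,"wz":0}]'
python3 -c "from h import *;go([.559,-.15,.08])"
```

```text
time_s: 4.6
tool_pos: [0.4969, 0.1349, 0.0041]
time_s: 5.1
tool_pos: [0.4969, 0.1948, 0.0041]
tool_rot: [0.707, 0.707, -0.0, -0.0]
contact_force: [0.4, 0.2, 0.9]
time_s: 5.6
tool_pos: [0.4968, 0.245, 0.004]
tool_rot: [0.707, 0.707, 0.0, -0.0]
contact_force: [0.4, -0.9, 0.3]
gripper_width: 0.0002
gripper_force: 0.3
time_s: 6.1
tool_pos: [0.5112, 0.1104, 0.0753]
tool_rot: [0.707, 0.707, -0.0, -0.0]
contact_force: [0.8, -0.5, 0.8]
gripper_width: 0.0
gripper_force: 0.0
t 6.1 tcp [0.5112 0.1104 0.0753] F [ 0.8 -0.5  0.8] w 0.000
shift cm [-26.03   4.81  -0.47]
turn [-0.0003  0.0003 -0.0011] joints [-0.69  0.47  0.49  2.02 -0.33  0.73  0.01]
```

```bash

python3 -m pendant '[{"jaw":1,"x":-4.5,"y":1,"z":0,"wx":0,"wy":0,"wz":0},{"jaw":1,"x":-9,"y":2,"z":0,"wx":0,"wy":0,"wz":0},{"jaw":1,"x":-13.5,"y":3,"z":0,"wx":0,"wy":0,"wz":0},{"jaw":1,"x":-18,"y":4,"z":0,"wx":0,"wy":0,"wz":0},{"jaw":1,"x":-22,"y":4.8,"z":0,"wx":0,"wy":0,"wz":0}]' | head -2
python3 -m pendant '[{"jaw":1,"x":-2,"y":0,"z":0,"wx":0,"wy":0,"wz":0},{"jaw":1,"x":-3.4,"y":0,"z":0,"wx":0,"wy":0,"wz":0},{"jaw":1,"x":-3.4,"y":0,"z":0,"wx":0,"wy":0,"wz":0}]' | head -3
python3 - <<'E'
from h import *
go([.559,-.143,.004])
c=camera("top");cv2.imwrite("pics/t4.png",cv2.resize(c["color"][130:300,90:420],None,fx=2.4,fy=2.4,interpolation=2))
E
```

```text
time_s: 6.6
tool_pos: [0.5587, -0.1111, 0.0743]
time_s: 6.9
tool_pos: [0.5585, -0.1437, 0.0741]
tool_rot: [0.709, 0.705, -0.0, 0.0]
t 6.9 tcp [ 0.5585 -0.1437  0.0741] F [ 0.4  0.8 -0.1] w -0.000
shift cm [0.07 0.05 7.01]
turn [-0.0004  0.0009 -0.0047] joints [-0.19  0.55  0.49  1.89 -0.35  0.79  0.48]
```

View pics/t4.png

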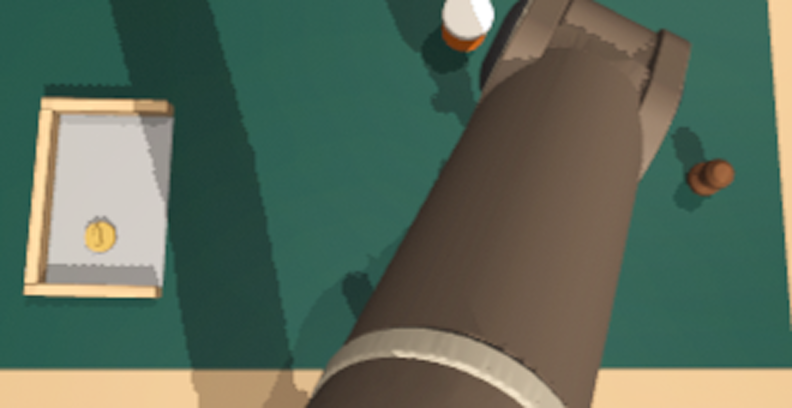

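Clasp c lies flat, well inside the tray, at crop (100,236). Next I lower the fingers behind b and push.

```bash

python3 -m pendant '[{"jaw":1,"x":0,"y":0,"z":1.5,"wx":0,"wy":0,"wz":-0.004},{"jaw":1,"x":0,"y":0,"z":3.5,"wx":0,"wy":0,"wz":-0.004},{"jaw":1,"x":0,"y":0,"z":5.5,"wx":0,"wy":0,"wz":-0.004},{"jaw":1,"x":0,"y":0,"z":6.8,"wx":0,"wy":0,"wz":-0.004},{"jaw":1,"x":0,"y":0,"z":7,"wx":0,"wy":0,"wz":-0.004}]'
python3 - <<'E'
from h import *
go([.559,-.143,.004])
c=camera("side");cv2.imwrite("pics/s5.png",cv2.resize(c["color"][110:290,140:370],None,fx=3,fy=3))
E
```

```text
time_s: 7.45
tool_pos: [0.5586, -0.1385, 0.0018]
tool_rot: [0.705, 0.709, -0.001, -0.002]
contact_force: [-0.4, -0.0, -0.1]
gripper_width: 0.0
gripper_force: 0.0
t 7.5 tcp [ 0.5586 -0.1385  0.0018] F [-0.4 -0.  -0.1] w 0.000
shift cm [-0.45  0.04 -0.22]
turn [-0.0035 -0.001   0.006 ] joints [-0.15  0.66  0.42  1.92 -0.42  0.66  0.54]
```

View pics/s5.png

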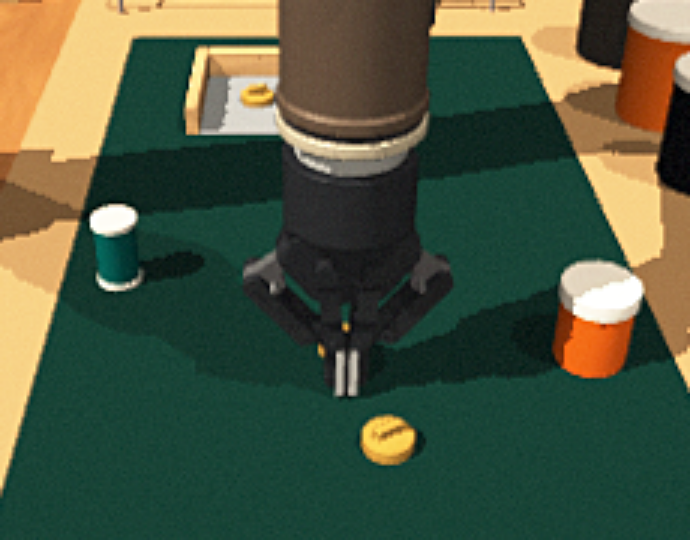

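The fingers stand behind b (rim at crop 318..362), with a clear at (388,440). Pushing b.

```bash

python3 -m pendant '[{"jaw":1,"x":0,"y":0,"z":-0.2,"wx":0,"wy":0,"wz":0.005},{"jaw":1,"x":0.7,"y":0,"z":-0.2,"wx":0,"wy":0,"wz":0.005},{"jaw":1,"x":1.4,"y":0,"z":-0.2,"wx":0,"wy":0,"wz":0.005},{"jaw":1,"x":2.2,"y":0,"z":-0.2,"wx":0,"wy":0,"wz":0.005},{"jaw":1,"x":3.2,"y":0,"z":-0.2,"wx":0,"wy":0,"wz":0.005}]' 
python3 -c "from h import *;go([.559,.265,.004])"
```

```text
time_s: 8.0
tool_pos: [0.5601, -0.1075, 0.0065]
tool_rot: [0.707, 0.707, 0.0, 0.0]
contact_force: [-0.9, -0.6, -0.4]
gripper_width: 0.0001
gripper_force: 0.2
t 8.0 tcp [ 0.5601 -0.1075  0.0065] F [-0.9 -0.6 -0.4] w 0.000
shift cm [37.25 -0.14  0.25]
turn [ 0.0009  0.     -0.0009] joints [-0.21  0.64  0.43  1.93 -0.42  0.65  0.48]
```

```bash

python3 -m pendant '[{"jaw":1,"x":1.2,"y":0,"z":0.1,"wx":0,"wy":0,"wz":0},{"jaw":1,"x":2.4,"y":0,"z":0.2,"wx":0,"wy":0,"wz":0},{"jaw":1,"x":3.6,"y":0,"z":0.2,"wx":0,"wy":0,"wz":0},{"jaw":1,"x":4.8,"y":0,"z":0.2,"wx":0,"wy":0,"wz":0},{"jaw":1,"x":6,"y":0,"z":0.2,"wx":0,"wy":0,"wz":0}]' |head -4
python3 -m pendant '[{"jaw":1,"x":1.2,"y":0,"z":0,"wx":0,"wy":0,"wz":0},{"jaw":1,"x":2.4,"y":0,"z":0,"wx":0,"wy":0,"wz":0},{"jaw":1,"x":3.6,"y":0,"z":0,"wx":0,"wy":0,"wz":0},{"jaw":1,"x":4.8,"y":0,"z":0,"wx":0,"wy":0,"wz":0},{"jaw":1,"x":6,"y":0,"z":0,"wx":0,"wy":0,"wz":0}]' | head -4
python3 - <<'E'
from h import *
go([.559,.265,.004])
c=camera("side");cv2.imwrite("pics/s6.png",cv2.resize(c["color"][110:290,140:370],None,fx=3,fy=3))
E
```

```text
time_s: 8.5
tool_pos: [0.5598, -0.047, 0.004]
tool_rot: [0.707, 0.707, -0.0, -0.0]
contact_force: [0.2, -0.6, -0.3]
time_s: 9.0
tool_pos: [0.5599, 0.0127, 0.0041]
tool_rot: [0.707, 0.707, 0.0, 0.0]
contact_force: [0.8, 0.5, 0.3]
t 9.0 tcp [0.5599 0.0127 0.0041] F [0.8 0.5 0.3] w -0.000
shift cm [ 2.523e+01 -1.100e-01  1.000e-02]
turn [ 0.0001 -0.     -0.001 ] joints [-0.43  0.64  0.44  1.96 -0.44  0.64  0.28]
```

View pics/s6.png

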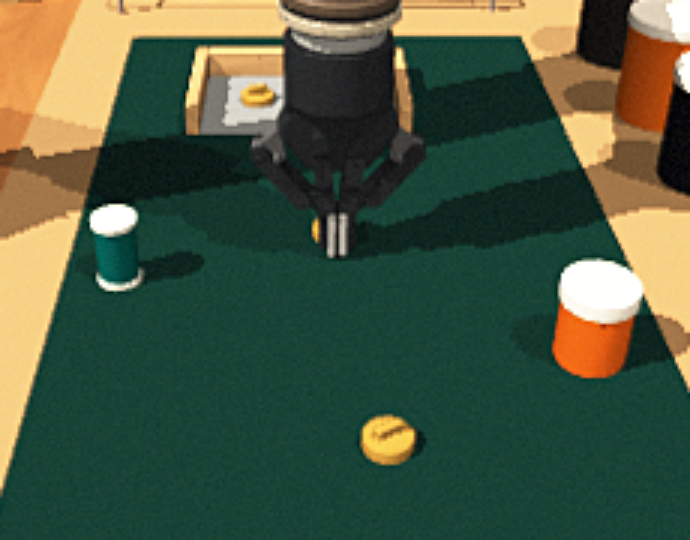

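Clasp b rides ahead of the pads, a few mm to the left but still on the face; c is at crop (257,94) in the tray. Continuing.

```bash

python3 -m pendant '[{"jaw":1,"x":1.2,"y":0,"z":0,"wx":0,"wy":0,"wz":0},{"jaw":1,"x":2.4,"y":0,"z":0,"wx":0,"wy":0,"wz":0},{"jaw":1,"x":3.6,"y":0,"z":0,"wx":0,"wy":0,"wz":0},{"jaw":1,"x":4.8,"y":0,"z":0,"wx":0,"wy":0,"wz":0},{"jaw":1,"x":6,"y":0,"z":0,"wx":0,"wy":0,"wz":0}]' |head -4
python3 -m pendant '[{"jaw":1,"x":1.2,"y":0,"z":0,"wx":0,"wy":0,"wz":0},{"jaw":1,"x":2.4,"y":0,"z":0,"wx":0,"wy":0,"wz":0},{"jaw":1,"x":3.6,"y":0,"z":0,"wx":0,"wy":0,"wz":0},{"jaw":1,"x":4.8,"y":0,"z":0,"wx":0,"wy":0,"wz":0},{"jaw":1,"x":6,"y":0,"z":0,"wx":0,"wy":0,"wz":0}]' | head -4
python3 -m pendant '[{"jaw":1,"x":1.2,"y":0,"z":0,"wx":0,"wy":0,"wz":0},{"jaw":1,"x":2.4,"y":0,"z":0,"wx":0,"wy":0,"wz":0},{"jaw":1,"x":3.6,"y":0,"z":0,"wx":0,"wy":0,"wz":0},{"jaw":1,"x":4.8,"y":0,"z":0,"wx":0,"wy":0,"wz":0},{"jaw":1,"x":6,"y":0,"z":0,"wx":0,"wy":0,"wz":0}]' | head -4
python3 -m pendant '[{"jaw":1,"x":1.2,"y":0,"z":0,"wx":0,"wy":0,"wz":0},{"jaw":1,"x":2.4,"y":0,"z":0,"wx":0,"wy":0,"wz":0},{"jaw":1,"x":3.6,"y":0,"z":0,"wx":0,"wy":0,"wz":0},{"jaw":1,"x":4.8,"y":0,"z":0,"wx":0,"wy":0,"wz":0},{"jaw":1,"x":5.8,"y":0,"z":0,"wx":0,"wy":0,"wz":0}]' | head -4
python3 -m pendant '[{"jaw":1,"x":0.7,"y":0,"z":0,"wx":0,"wy":0,"wz":0},{"jaw":1,"x":1.0,"y":0,"z":0,"wx":0,"wy":0,"wz":0},{"jaw":1,"x":1.0,"y":0,"z":0,"wx":0,"wy":0,"wz":0}]' | head -4
python3 -m pendant '[{"jaw":1,"x":-0.2,"y":0,"z":0,"wx":0,"wy":0,"wz":0},{"jaw":1,"x":-2,"y":0,"z":0,"wx":0,"wy":0,"wz":0},{"jaw":1,"x":-5,"y":0,"z":-2,"wx":0,"wy":0,"wz":0},{"jaw":1,"x":-9,"y":0.5,"z":-5,"wx":0,"wy":0,"wz":0},{"jaw":1,"x":-13,"y":1,"z":-8,"wx":0,"wy":0,"wz":0}]' | head -4
python3 -c "from h import *;go([.582,-.24,.08])"
```

```text
time_s: 9.55
tool_pos: [0.5599, 0.0728, 0.0041]
tool_rot: [0.707, 0.707, 0.0, 0.0]
contact_force: [0.2, -0.9, 0.5]
time_s: 10.05
tool_pos: [0.56, 0.1327, 0.0041]
tool_rot: [0.707, 0.707, -0.0, 0.0]
contact_force: [-0.5, -0.1, 0.9]
time_s: 10.55
tool_pos: [0.56, 0.1927, 0.0041]
tool_rot: [0.707, 0.707, 0.0, -0.0]
contact_force: [0.2, -0.3, 0.3]
time_s: 11.05
tool_pos: [0.5601, 0.251, 0.0041]
tool_rot: [0.707, 0.707, 0.0, -0.0]
contact_force: [0.5, -0.9, 0.7]
time_s: 11.35
tool_pos: [0.56, 0.2601, 0.004]
tool_rot: [0.707, 0.707, -0.0, -0.0]
contact_force: [0.1, -0.3, -0.2]
time_s: 11.85
tool_pos: [0.5692, 0.1267, 0.0843]
tool_rot: [0.708, 0.706, -0.001, -0.0]
contact_force: [0.3, -0.3, -0.1]
t 11.8 tcp [0.5692 0.1267 0.0843] F [ 0.3 -0.3 -0.1] w 0.000
shift cm [-36.67   1.35   0.47]
turn [-0.0011  0.001  -0.0019] joints [-0.69  0.55  0.53  1.87 -0.37  0.82  0.03]
```

```bash

python3 -m pendant '[{"jaw":1,"x":-4.5,"y":0.3,"z":0,"wx":0,"wy":0,"wz":0},{"jaw":1,"x":-9,"y":0.6,"z":0,"wx":0,"wy":0,"wz":0},{"jaw":1,"x":-13.5,"y":0.9,"z":0,"wx":0,"wy":0,"wz":0},{"jaw":1,"x":-18,"y":1.2,"z":0,"wx":0,"wy":0,"wz":0},{"jaw":1,"x":-22,"y":1.3,"z":0,"wx":0,"wy":0,"wz":0}]' | head -2
python3 -m pendant '[{"jaw":1,"x":-4,"y":0,"z":0,"wx":0,"wy":0,"wz":0},{"jaw":1,"x":-8,"y":0,"z":0,"wx":0,"wy":0,"wz":0},{"jaw":1,"x":-11,"y":0,"z":0,"wx":0,"wy":0,"wz":0},{"jaw":1,"x":-13.4,"y":0,"z":0,"wx":0,"wy":0,"wz":0},{"jaw":1,"x":-13.4,"y":0,"z":0,"wx":0,"wy":0,"wz":0}]' | head -3
python3 -c "from h import *;go([.582,-.238,.004])"
```

```text
time_s: 12.35
tool_pos: [0.5816, -0.0945, 0.0841]
time_s: 12.85
tool_pos: [0.58, -0.2308, 0.0842]
tool_rot: [0.71, 0.704, -0.001, 0.001]
t 12.8 tcp [ 0.58   -0.2308  0.0842] F [ 0.6 -0.8  0.4] w -0.000
shift cm [-0.69  0.21  8.02]
turn [-0.0002  0.0031 -0.0088] joints [-0.07  0.61  0.53  1.76 -0.39  0.87  0.62]
```

```bash

python3 -m pendant '[{"jaw":1,"x":-0.7,"y":0,"z":1.5,"wx":0,"wy":0,"wz":-0.004},{"jaw":1,"x":-0.9,"y":0,"z":3.5,"wx":0,"wy":0,"wz":-0.004},{"jaw":1,"x":-0.9,"y":0,"z":5.5,"wx":0,"wy":0,"wz":-0.004},{"jaw":1,"x":-0.9,"y":0,"z":7.2,"wx":0,"wy":0,"wz":-0.004},{"jaw":1,"x":-0.9,"y":0,"z":7.8,"wx":0,"wy":0,"wz":-0.004}]'
python3 - <<'E'
from h import *
go([.582,-.238,.004])
c=camera("side");cv2.imwrite("pics/s7.png",cv2.resize(c["color"][110:310,140:370],None,fx=3,fy=3))
E
```

```text
time_s: 13.35
tool_pos: [0.5811, -0.2318, 0.0032]
tool_rot: [0.706, 0.708, -0.001, -0.002]
contact_force: [-0.2, -0.2, -0.2]
gripper_width: -0.0001
gripper_force: 0.0
t 13.3 tcp [ 0.5811 -0.2318  0.0032] F [-0.2 -0.2 -0.2] w -0.000
shift cm [-0.62  0.09 -0.08]
turn [-0.0033 -0.0014  0.0038] joints [-0.02  0.72  0.46  1.79 -0.45  0.74  0.69]
```

View pics/s7.png

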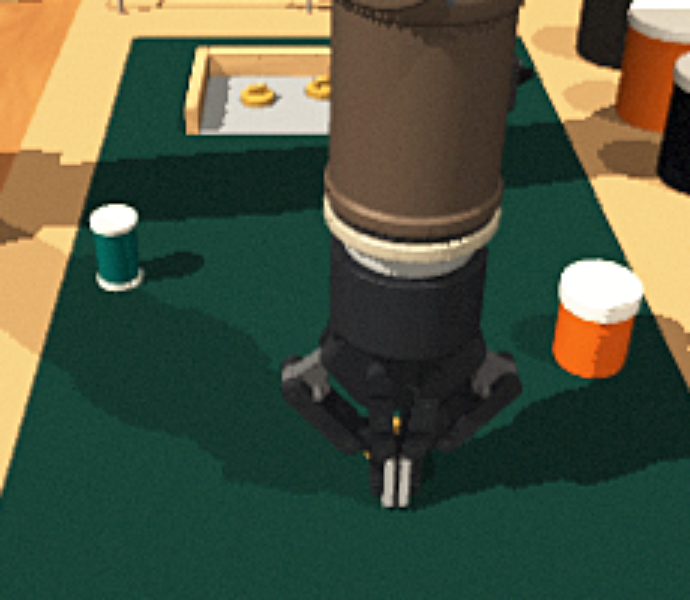

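Clasps c and b are both in the tray at crop (257,94) and (320,86). The fingers are behind a (rim at (367,455)), and the spool and pot are unmoved. Pushing a.

```bash

python3 -m pendant '[{"jaw":1,"x":0,"y":0,"z":0,"wx":0,"wy":0,"wz":0.004},{"jaw":1,"x":0.7,"y":0,"z":0,"wx":0,"wy":0,"wz":0.004},{"jaw":1,"x":1.4,"y":0,"z":0,"wx":0,"wy":0,"wz":0.004},{"jaw":1,"x":2.2,"y":0,"z":0,"wx":0,"wy":0,"wz":0.004},{"jaw":1,"x":3.2,"y":0,"z":0,"wx":0,"wy":0,"wz":0.004}]' 
python3 -c "from h import *;go([.582,.216,.004])"
```

```text
time_s: 13.9
tool_pos: [0.5828, -0.2001, 0.0063]
tool_rot: [0.707, 0.707, 0.0, 0.0]
contact_force: [-0.2, -1.2, 0.6]
gripper_width: -0.0005
gripper_force: 0.2
t 13.9 tcp [ 0.5828 -0.2001  0.0063] F [-0.2 -1.2  0.6] w -0.001
shift cm [41.61 -0.12  0.22]
turn [ 0.0009  0.0002 -0.0008] joints [-0.08  0.71  0.47  1.82 -0.46  0.72  0.64]
```

```bash

python3 -m pendant '[{"jaw":1,"x":1.2,"y":0,"z":0.1,"wx":0,"wy":0,"wz":0},{"jaw":1,"x":2.4,"y":0,"z":0.2,"wx":0,"wy":0,"wz":0},{"jaw":1,"x":3.6,"y":0,"z":0.2,"wx":0,"wy":0,"wz":0},{"jaw":1,"x":4.8,"y":0,"z":0.2,"wx":0,"wy":0,"wz":0},{"jaw":1,"x":6,"y":0,"z":0.2,"wx":0,"wy":0,"wz":0}]' |head -4
python3 -m pendant '[{"jaw":1,"x":1.2,"y":0,"z":0,"wx":0,"wy":0,"wz":0},{"jaw":1,"x":2.4,"y":0,"z":0,"wx":0,"wy":0,"wz":0},{"jaw":1,"x":3.6,"y":0,"z":0,"wx":0,"wy":0,"wz":0},{"jaw":1,"x":4.8,"y":0,"z":0,"wx":0,"wy":0,"wz":0},{"jaw":1,"x":6,"y":0,"z":0,"wx":0,"wy":0,"wz":0}]' | head -4
python3 - <<'E'
from h import *
go([.582,.216,.004])
c=camera("side");cv2.imwrite("pics/s8.png",cv2.resize(c["color"][110:290,140:370],None,fx=3,fy=3))
E
```

```text
time_s: 14.4
tool_pos: [0.5825, -0.1396, 0.0037]
tool_rot: [0.707, 0.707, -0.0, -0.0]
contact_force: [-0.1, 0.3, -0.1]
time_s: 14.9
tool_pos: [0.5826, -0.0799, 0.0038]
tool_rot: [0.707, 0.707, 0.0, -0.0]
contact_force: [-0.1, 0.3, -0.9]
t 14.9 tcp [ 0.5826 -0.0799  0.0038] F [-0.1  0.3 -0.9] w -0.000
shift cm [ 2.959e+01 -9.000e-02 -2.000e-02]
turn [ 0.     -0.     -0.0011] joints [-0.29  0.68  0.47  1.89 -0.47  0.68  0.46]
```

View pics/s8.png

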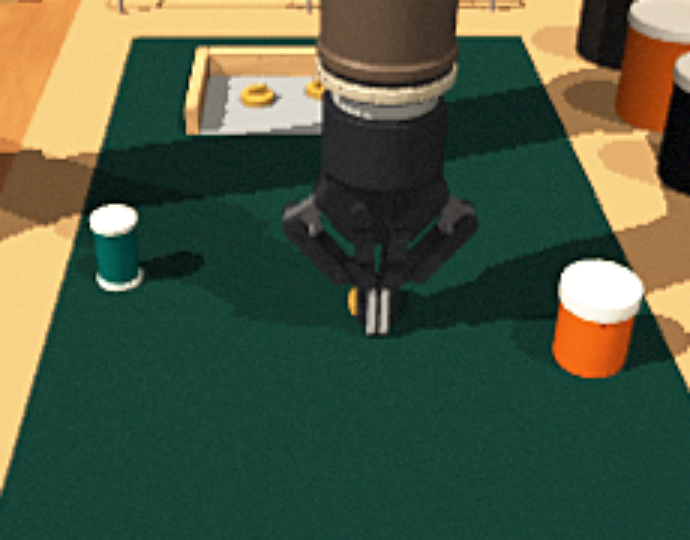

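Clasp a rides on the face, its left rim at crop (350,300). Pushing it the rest of the way.

```bash

python3 -m pendant '[{"jaw":1,"x":1.2,"y":0,"z":0,"wx":0,"wy":0,"wz":0},{"jaw":1,"x":2.4,"y":0,"z":0,"wx":0,"wy":0,"wz":0},{"jaw":1,"x":3.6,"y":0,"z":0,"wx":0,"wy":0,"wz":0},{"jaw":1,"x":4.8,"y":0,"z":0,"wx":0,"wy":0,"wz":0},{"jaw":1,"x":6,"y":0,"z":0,"wx":0,"wy":0,"wz":0}]' |head -4
python3 -m pendant '[{"jaw":1,"x":1.2,"y":0,"z":0,"wx":0,"wy":0,"wz":0},{"jaw":1,"x":2.4,"y":0,"z":0,"wx":0,"wy":0,"wz":0},{"jaw":1,"x":3.6,"y":0,"z":0,"wx":0,"wy":0,"wz":0},{"jaw":1,"x":4.8,"y":0,"z":0,"wx":0,"wy":0,"wz":0},{"jaw":1,"x":6,"y":0,"z":0,"wx":0,"wy":0,"wz":0}]' | head -4
python3 -m pendant '[{"jaw":1,"x":1.2,"y":0,"z":0,"wx":0,"wy":0,"wz":0},{"jaw":1,"x":2.4,"y":0,"z":0,"wx":0,"wy":0,"wz":0},{"jaw":1,"x":3.6,"y":0,"z":0,"wx":0,"wy":0,"wz":0},{"jaw":1,"x":4.8,"y":0,"z":0,"wx":0,"wy":0,"wz":0},{"jaw":1,"x":6,"y":0,"z":0,"wx":0,"wy":0,"wz":0}]' | head -4
python3 -m pendant '[{"jaw":1,"x":1.2,"y":0,"z":0,"wx":0,"wy":0,"wz":0},{"jaw":1,"x":2.4,"y":0,"z":0,"wx":0,"wy":0,"wz":0},{"jaw":1,"x":3.6,"y":0,"z":0,"wx":0,"wy":0,"wz":0},{"jaw":1,"x":4.8,"y":0,"z":0,"wx":0,"wy":0,"wz":0},{"jaw":1,"x":6,"y":0,"z":0,"wx":0,"wy":0,"wz":0}]' | head -4
python3 -m pendant '[{"jaw":1,"x":1.2,"y":0,"z":0,"wx":0,"wy":0,"wz":0},{"jaw":1,"x":2.4,"y":0,"z":0,"wx":0,"wy":0,"wz":0},{"jaw":1,"x":3.6,"y":0,"z":0,"wx":0,"wy":0,"wz":0},{"jaw":1,"x":4.8,"y":0,"z":0,"wx":0,"wy":0,"wz":0},{"jaw":1,"x":5.5,"y":0,"z":0,"wx":0,"wy":0,"wz":0}]' | head -4
python3 -m pendant '[{"jaw":1,"x":0.3,"y":0,"z":0,"wx":0,"wy":0,"wz":0},{"jaw":1,"x":0.3,"y":0,"z":0,"wx":0,"wy":0,"wz":0}]' | head -4
python3 -m pendant '[{"jaw":1,"x":-0.2,"y":0,"z":0,"wx":0,"wy":0,"wz":0},{"jaw":1,"x":-2,"y":0,"z":0,"wx":0,"wy":0,"wz":0},{"jaw":1,"x":-5,"y":0,"z":-2,"wx":0,"wy":0,"wz":0},{"jaw":1,"x":-9,"y":0,"z":-5,"wx":0,"wy":0,"wz":0},{"jaw":1,"x":-13,"y":0,"z":-8,"wx":0,"wy":0,"wz":0}]' | head -4
python3 -m pendant '[{"jaw":1,"x":-4,"y":0,"z":-2,"wx":0,"wy":0,"wz":0},{"jaw":1,"x":-7,"y":0,"z":-4,"wx":0,"wy":0,"wz":0},{"jaw":1,"x":-9,"y":0,"z":-5,"wx":0,"wy":0,"wz":0},{"jaw":1,"x":-10,"y":0,"z":-5,"wx":0,"wy":0,"wz":0},{"jaw":1,"x":-10,"y":0,"z":-5,"wx":0,"wy":0,"wz":0}]' | head -4
python3 - <<'E'
from h import *
go([.582,.216,.004])
a=camera("side")["color"][100:280,140:370]
c=camera("top");b=c["color"][140:300,90:320]
cv2.imwrite("pics/f.png",np.hstack([cv2.resize(x,(400,320),interpolation=2) for x in(a,b)]))
_,r=clasps(c=c)
for x in r: print(*x)
E
```

```text
time_s: 15.45
tool_pos: [0.5827, -0.0198, 0.0038]
tool_rot: [0.707, 0.707, 0.0, 0.0]
contact_force: [0.0, -0.3, 0.1]
time_s: 15.95
tool_pos: [0.5827, 0.0401, 0.0038]
tool_rot: [0.707, 0.707, 0.0, 0.0]
contact_force: [-0.7, 0.2, -0.0]
time_s: 16.45
tool_pos: [0.5828, 0.1001, 0.0038]
tool_rot: [0.707, 0.707, 0.0, 0.0]
contact_force: [0.8, -0.9, -0.3]
time_s: 16.95
tool_pos: [0.5828, 0.1601, 0.0038]
tool_rot: [0.707, 0.707, 0.0, 0.0]
contact_force: [-0.2, -0.4, 1.4]
time_s: 17.45
tool_pos: [0.5828, 0.2159, 0.0037]
tool_rot: [0.707, 0.707, 0.0, -0.0]
contact_force: [1.2, 0.0, -0.8]
time_s: 17.65
tool_pos: [0.5828, 0.2175, 0.0037]
tool_rot: [0.707, 0.707, -0.0, -0.0]
contact_force: [-0.1, -0.8, -0.3]
time_s: 18.15
tool_pos: [0.582, 0.0836, 0.0843]
tool_rot: [0.708, 0.706, -0.001, 0.0]
contact_force: [0.6, -0.6, -0.1]
time_s: 18.65
tool_pos: [0.5822, -0.0142, 0.1332]
tool_rot: [0.708, 0.706, -0.0, -0.0]
contact_force: [0.2, 0.2, 0.8]
t 18.6 tcp [ 0.5822 -0.0142  0.1332] F [0.2 0.2 0.8] w 0.000
shift cm [23.02 -0.08 12.92]
turn [-0.0006 -0.0001 -0.0031] joints [-0.51  0.5   0.62  1.84 -0.35  0.92  0.26]
98 [144.1 194.8] [0.5826 0.2456 0.009 ]
```

View pics/f.png

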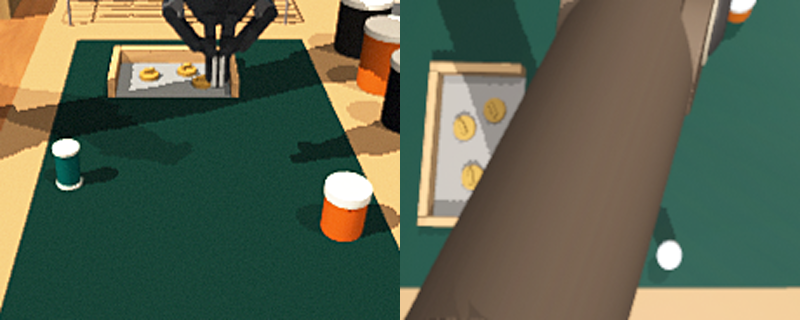

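All three clasps lie flat inside the tray, at (465,127), (494,110) and (471,176) in the right half of the picture. Clasp a measures (0.583, 0.246), about 25 mm inside the open edge. The spool and pot are standing where they were and the arm is clear, so I hand in the job.

```bash
python3 -c "from cell import arm;print(arm.finish_job())"
```

```text
the job is handed in; nothing more can be done
None
```

I swept all three clasps flat into the catch tray and handed the job in at about 19 s; the spool and pot stayed put, and I never moved near the slicker, though it wasn't in the last picture.

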